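Snap the retaining clip onto the saw's guide-roller axle

ROBOT

A 7-joint arm with a two-finger parallel gripper is mounted at the origin on the work surface. World frame = base frame: x ahead of the robot, y to its left, z up, the work surface at z = 0. Lengths are in m, angles in rad, forces in N, time in s.
With the tool pointing down it reaches from about 0.425 to 0.875 m from the base axis. Payload 8.4 kg.
Tool frame: the origin (TCP) lies between the finger pads, 19 mm behind the fingertips; this is the grasp point; z points along the fingers, y is the line along which they close (so a half turn about z gives the same grasp; the last joint's range is limited). The gripper opens to 87 mm and grips with 3 to 60 N. Pads are 19 mm wide; open, the fingers measure 117 mm over their backs; the gripper's body (75 mm by 190 mm) begins 51 mm behind the grasp point.
Start: joints at [1.064, 0.333, 0.04, 1.465, -0.013, 1.343, -0.059], TCP at [0.258, -0.597, 0.241] pointing down, gripper open.
Joint ranges: [-2.58, 2.58], [-0.38, 2.09], [-1.3, 1.39], [0.25, 2.4], [-1.5, 4.64], [0.08, 2.09], [-2.65, 2.65]. Speed limits (rad/s): [2.22, 2.22, 2.79, 2.79, 3.14, 3.14, 3.14].

INTERFACE

Orientations are given as [roll, pitch, yaw] about the fixed x, y, z axes, in that order (R = Rz(yaw) Ry(pitch) Rx(roll)).
In Python, from rig import observe, read_camera, camera_model, job_done gives the robot as it stands.
- The arm moves only by the tool apply_moves, never from a script. Its argument "commands" is a list of rows, each a list of 5 numbers: the finger opening in mm, from 0 to 87, then the shift along the tool's x, y, z in units of 40 mm (1.0 is 40 mm), then the turn about the tool's z in units of 6 degrees (1.0 is 6 degrees). A call has 1 to 12 rows; each row shifts and turns the commanded pose from where the row before left it, along the tool's axes as they then stand; what a row does not reach is not made up. A row lasts 1/12 s, in which the tool goes at most 41.7 mm and 7.16 degrees, less where a joint would pass 70% of its speed; a pose out of reach is approached as far as the arm can. A call is refused whole if a number of a shift passes 1 or a number of a turn 1, either way. A call with a gripper value outside its range is refused whole. The fingers move at their own pace and stop on an object; "force" is the grip in N (left out, the last holds). Time passes only in rows, so rows that do not move let the fingers close. It gives the time, the measured TCP pose, the force, the opening and the grip force at its end, in the units of the state.
- observe(): the state, without advancing time (a new reading comes with each control period).
- read_camera(name): name is "scene" or "top"; returns (picture, depth): 480x640x3 uint8, blue, green, red; 480x640 float32, m along the optical axis (not along the pixel's ray), 0 where there is no reading.
- camera_model(name): a dict with "fx", "fy", "cx", "cy" (pixels), "rvec" (rotation vector, rad) and "tvec" (3), from world to camera coordinates, as OpenCV has them. Camera axes: x right, y down, z forward; pixel columns grow to the right and rows downward; lengths in m; the calibration is good to about 2 mm. A picture is of the moment at which its call begins. camera_model takes no time and is no camera call.
- job_done(): hands the job in; it is judged then, once.
The state is a dict: "time": time; "q": joint angles; "joint_velocities": joint speeds; "joint_efforts": joint torques, N m; "tcp_pos": TCP position; "orientation": TCP orientation; "contact_force": force on the tool from outside, world axes, zero at the start; "moment": the same for the moment, N m; "gripper_width": opening from 0.0 (shut) to 1.0 (fully open); "finger_force": force on a finger pad.
Only numpy, scipy, OpenCV 4.12 (cv2) and the standard library are available. Lean on these libraries where they do the work, as an engineer would, in place of code of your own. Each camera call takes 0.05 s, during which the arm holds its last target. There are 200 camera calls.

TASK

The meat saw's guide roller has been put back on its upright axle. Pick the smaller of the two spring clips off the white board and push it sideways, gently, into the axle's groove just above the roller until it snaps fully home, then let go of it. Leave the big clip and everything else on the table where it is.

Things in the scene. Friction and masses are not known exactly. Their poses are not given: they have to be found in the camera images.
- clip: The smaller spring clip, about 70 g: flat steel fork 61 mm long, 27 mm wide over the prongs, 5 mm thick, lying flat, with an upright black grip block at its back. Origin: under the block's centre, on the clip's underside. x points to the fork's open mouth, z up; steel from x = -12 to +49 mm. The smaller in outline of the two clips.
- clip_grip (a point): Where to hold the clip: centre of the grip block, 26 mm above the underside. Block: 22 mm along the clip's x, 16 mm wide along its y, from 5 to 41 mm above the underside. Hold it by its two sides (close along the clip's y); the TCP here, or a few mm higher, keeps the fingertips off the steel.
- clip_seat (a point): On the clip's underside, 38 mm along its x from its origin: centre of the seat between the prongs; on the axle's axis when home. The sprung prongs' rounded tips, 7 mm ahead of it, leave a 9.6 mm mouth. Pushed over the 15 mm neck with about 8 to 14 N they snap past it; the fork's back, 7.5 mm behind this point, then stops against the neck and the force rises steeply.
- big_clip: The larger clip, for another shaft, on the same board; not to be used. Same grip block, but the steel is 46 mm wide and 83 mm long, 6 mm thick. Origin under its grip block, x towards its mouth.
- bracket: Steel base bolted to the table: plate 160 (x) by 120 (y) by 12 mm; origin at the centre of its underside, z up. At its centre the upright axle with a white roller, 70 mm across, 40 mm tall. A guide block (x = 49 to 67 mm, 70 mm wide, top 82 mm above the table) is close to the roller; the other sides are free, and -x is turned roughly to the robot.
- axle_axis (a point): On the axle's axis at the NOMINAL roller top, 85 mm above the table; axes as the bracket. Roller and axle are clamped up to 12 mm higher or lower, not measured: feel for the flat roller top with the clip. On it: groove 7.5 mm tall with a 15 mm neck, then the 22 mm head, 26 mm tall. Clip contact forces that add up to over 35 N do damage (the snap alone: some 25).
- board: White plastic cutting board, 300 mm by 300 mm, 12 mm thick, lying on the table, fixed; both clips lie on it. Origin: centre of its underside.
- garlic0: Bystander, leave it: a garlic bulb, 49 mm across, 48 mm tall. Origin at its underside.
- garlic1: Bystander, leave it: a garlic bulb, as garlic0. Origin at its underside.
- garlic2: Bystander, leave it: a garlic bulb, as garlic0, on the right edge of the white board. Origin at its underside.
- garlic3: Bystander, leave it: a garlic bulb, as garlic0, on the white board's near right corner. Origin at its underside.
- spice_jar: Bystander, leave it: a jar, 60 mm across, 100 mm tall. Origin at its underside.
- steel_bowl: Bystander, leave it: a steel bowl, 130 mm across, 60 mm tall. Origin at its underside.
- wrench: Bystander, leave it: a combination wrench lying on the table. Origin at its underside.

How it is judged:
On the way, in this order (a step that is already met when the one before it is completed fails the run):
1. the small clip is lifted off the board (height (world z) of clip above 0.05 m and horizontal distance between clip_seat and axle_axis above 0.03 m), for 0.2 s.
2. the clip has snapped into the groove, its seat on the axle (horizontal distance between clip_seat and axle_axis below 0.0025 m and z of clip_seat in the frame of axle_axis between -0.015 and 0.017 m and angle between clip's own z axis and vertical below 0.12 rad), for 0.2 s.
At the end, for the whole second after the job is handed in: The small clip is snapped home and let go: its seat within 2.5 mm of the axle's axis (seen from above), between 15 mm below and 17 mm above the nominal groove height (so in the groove, not on top of the axle), level within 0.12 rad and at rest; the big clip still within 20 mm of where it lay (all of step 2 and linear speed of clip below 0.01 m/s and distance of big_clip from where it was at the start of the episode below 0.02 m); the robot touches nothing.
It fails at once if the clip is forced: more than 35 N of contact force (all contacts added) between it and the roller, axle or bracket (contact force between clip and bracket above 35 N).
It fails at once if the robot presses on the bracket, roller or axle itself with more than 25 N (contact force between the arm and bracket above 25 N).
It fails at once if the big clip is moved by more than 20 mm (distance of big_clip from where it was at the start of the episode above 0.02 m).
It fails at once if a bystander is knocked by more than 30 mm (distance of any of garlic0, garlic1, garlic2, garlic3, spice_jar, steel_bowl, wrench from where it was at the start of the episode above 0.03 m).
It also fails if it takes over 51 s, if anything falls off the work surface, if the arm or the gripper's body presses on something with over 40 N, if the wrist force passes 120 N, or if a joint passes its speed limit or range.

## Working session

There is one attempt and no reset: what is moved stays moved. The work goes in short steps, Python scripts to look and compute and a tool call to move; the robot and the scene stay as the last step left them, time stands still between calls to the robot, and variables do not carry over. Pictures are saved under pics/ and viewed, at most 10 in all, crops included, and the job is handed in when it is done.

Besides the shell and the picture viewer there is one more tool, called as a command line: name --pt "numbers of a row" for each row, then --argument value for the rest. apply_moves: Moves the arm, as the interface text tells. Its arguments: {"type":"object","properties":{"commands":{"type":"array","items":{"type":"array","items":{"type":"number"}}},"force":{"type":"number"}},"required":["commands"]}

```bash
mkdir -p pics; ls
cat > h.py <<'E'
import numpy as np, cv2
from rig import observe, read_camera, camera_model, job_done
def cam(n):
    m=camera_model(n); R=cv2.Rodrigues(np.array(m["rvec"],float))[0]; return m,R,np.array(m["tvec"],float).ravel()
def ray_z(n,u,v,z):
    m,R,t=cam(n); d=R.T@np.array([(u-m["cx"])/m["fx"],(v-m["cy"])/m["fy"],1]); c=-R.T@t
    return c+d*(z-c[2])/d[2]
def cloud(n,dep):
    m,R,t=cam(n); v,u=np.mgrid[0:480,0:640]
    p=np.stack([(u-m["cx"])/m["fx"]*dep,(v-m["cy"])/m["fy"]*dep,dep],-1)
    return (p-t)@R
E
python3 - <<'E'
from h import *
for n in("scene","top"):
    p,d=read_camera(n); cv2.imwrite(f"pics/{n}0.png",p); np.save(n+"0.npy",d)
    m,R,t=cam(n); print(n,-R.T@t,m["fx"],R[2])
s=observe(); print({k:np.round(v,3) for k,v in s.items()})
E
```

```text
pics
scene [ 1.16152122 -0.42587301  0.87534452] 484.5243142251556 [-0.58510602  0.40240442 -0.70407502]
top [0.36224154 0.02743182 1.07215427] 503.53237663647104 [ 0.15711052 -0.01734151 -0.98742876]
{'time': np.float64(0.1), 'q': array([ 1.064,  0.334,  0.04 ,  1.466, -0.013,  1.343, -0.058]), 'joint_velocities': array([ 0.001, -0.   ,  0.003, -0.003, -0.   , -0.   ,  0.   ]), 'joint_efforts': array([ 3.0000e-03, -6.5781e+01,  1.3390e+00, -4.0471e+01, -6.0000e-02,
        4.1000e-02,  0.0000e+00]), 'tcp_pos': array([ 0.258, -0.596,  0.24 ]), 'orientation': array([-3.14 ,  0.   ,  0.408]), 'contact_force': array([ 0.074, -1.089,  0.096]), 'moment': array([-0.004,  0.048,  0.031]), 'finger_force': np.float64(0.0), 'gripper_width': np.float64(1.002)}
```

View pics/top0.png

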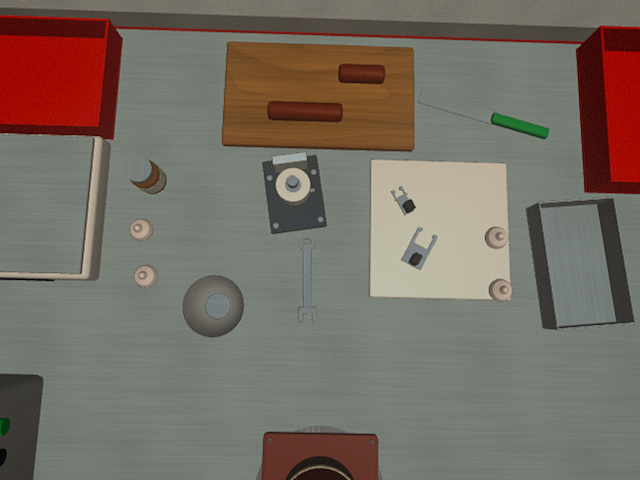

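View pics/scene0.png

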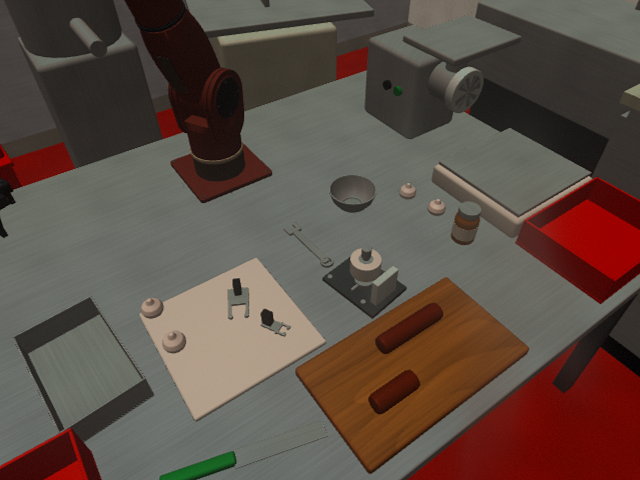

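The top view shows the small clip near (404,202) with its mouth up and to the left, the big clip near (420,250), and the roller axle near (293,183). I'll enlarge these.

Run:
```python
from h import *
a=cv2.imread("pics/top0.png"); b=cv2.imread("pics/scene0.png")
def c(i,x,y,w,h,k): return cv2.resize(i[y:y+h,x:x+w],None,fx=k,fy=k,interpolation=cv2.INTER_CUBIC)
o=np.vstack([np.hstack([c(a,380,175,50,38,8),c(a,255,145,50*8//5//1,60,5)[:304,:400]]),
 np.hstack([c(b,250,300,50,36,8),c(b,320,240,80,70,5)[:288,:400]])])
print(o.shape); cv2.imwrite("pics/crop1.png",o)
d=np.load("top0.npy"); P=cloud("top",d)
for u,v in [(408,207),(404,205),(440,190),(293,181),(293,196),(305,183),(282,186),(290,157),(280,220)]: print(u,v,P[v,u].round(4))
z=P[...,2]
# board plane, roller top
R=P[165:205,270:318].reshape(-1,3)
for lo in np.arange(.06,.14,.004):
    s=R[(R[:,2]>lo)&(R[:,2]<lo+.004)]; 
    if len(s): print(round(lo,3),len(s),s.mean(0).round(4), np.ptp(s,0).round(3))
K=P[175:218,385:425].reshape(-1,3)
s=K[(K[:,2]>.035)]; print("clip block pts",len(s),s.round(3)[:40].tolist())
```

```text
Traceback (most recent call last):
ValueError: all the input array dimensions except for the concatenation axis must match exactly, but along dimension 0, the array at index 0 has size 304 and the array at index 1 has size 300
```

Run:
```python
from h import *
a=cv2.imread("pics/top0.png"); b=cv2.imread("pics/scene0.png")
def c(i,x,y,w,h,k): return cv2.resize(i[y:y+h,x:x+w],(400,300),interpolation=cv2.INTER_CUBIC)
o=np.vstack([np.hstack([c(a,380,180,48,36,8),c(a,255,148,80,60,5)]),
 np.hstack([c(b,250,304,48,36,8),c(b,325,240,80,60,5)])])
cv2.imwrite("pics/crop1.png",o)
d=np.load("top0.npy"); P=cloud("top",d)
for u,v in [(408,207),(404,205),(440,190),(293,181),(293,196),(305,183),(282,186),(290,157),(280,220)]: print(u,v,P[v,u].round(4))
R=P[165:205,270:318].reshape(-1,3)
for lo in np.arange(.06,.14,.004):
    s=R[(R[:,2]>lo)&(R[:,2]<lo+.004)]; 
    if len(s): print(round(lo,3),len(s),s.mean(0).round(4), np.ptp(s,0).round(3))
K=P[175:218,385:425].reshape(-1,3)
s=K[(K[:,2]>.035)]; print("clip block pts",len(s),s.round(3)[:60].tolist())
```

```text
408 207 [ 0.5758 -0.1696  0.0511]
404 205 [ 0.5832 -0.1643  0.035 ]
440 190 [ 0.6228 -0.2463  0.0147]
293 181 [0.6052 0.0674 0.1255]
293 196 [0.5829 0.0678 0.0929]
305 183 [0.6111 0.0448 0.0889]
282 186 [0.6033 0.0905 0.0902]
290 157 [0.6665 0.077  0.0814]
280 220 [0.5477 0.097  0.0132]
0.06 23 [0.6196 0.0764 0.0619] [0.081 0.074 0.004]
0.064 25 [0.5981 0.0769 0.0661] [0.08  0.075 0.004]
0.068 10 [0.594  0.0668 0.0693] [0.078 0.067 0.003]
0.072 10 [0.5836 0.0603 0.074 ] [0.029 0.062 0.003]
0.076 16 [0.5788 0.0671 0.0777] [0.024 0.058 0.004]
0.08 14 [0.5833 0.0638 0.0825] [0.03  0.066 0.003]
0.084 41 [0.5971 0.0693 0.0869] [0.065 0.059 0.004]
0.088 548 [0.6073 0.0684 0.0903] [0.068 0.068 0.004]
0.092 214 [0.6062 0.0687 0.093 ] [0.066 0.066 0.004]
0.096 6 [0.5967 0.0737 0.0971] [0.025 0.03  0.003]
0.1 6 [0.6021 0.0697 0.1028] [0.011 0.02  0.002]
0.104 5 [0.5995 0.0651 0.1067] [0.006 0.01  0.002]
0.108 3 [0.6024 0.0658 0.1104] [0.011 0.015 0.001]
0.112 5 [0.6006 0.0704 0.1132] [0.008 0.018 0.002]
0.116 9 [0.6028 0.0686 0.1182] [0.017 0.019 0.004]
0.12 41 [0.6075 0.0684 0.1227] [0.02  0.
[... 849 characters left out ...]
3, 0.042], [0.584, -0.163, 0.051], [0.584, -0.166, 0.051], [0.583, -0.166, 0.057], [0.584, -0.169, 0.054], [0.584, -0.171, 0.053], [0.584, -0.174, 0.052], [0.584, -0.175, 0.055], [0.583, -0.177, 0.056], [0.584, -0.18, 0.053], [0.584, -0.182, 0.054], [0.585, -0.164, 0.036], [0.584, -0.165, 0.042], [0.582, -0.165, 0.052], [0.582, -0.167, 0.053], [0.362, 0.027, 1.072], [0.582, -0.171, 0.053], [0.583, -0.175, 0.047], [0.582, -0.176, 0.051], [0.582, -0.178, 0.053], [0.582, -0.18, 0.051], [0.582, -0.181, 0.055], [0.583, -0.164, 0.035], [0.582, -0.166, 0.04], [0.581, -0.167, 0.045], [0.579, -0.167, 0.055], [0.579, -0.169, 0.054], [0.579, -0.171, 0.055], [0.58, -0.174, 0.051], [0.58, -0.176, 0.052]]
```

View pics/crop1.png

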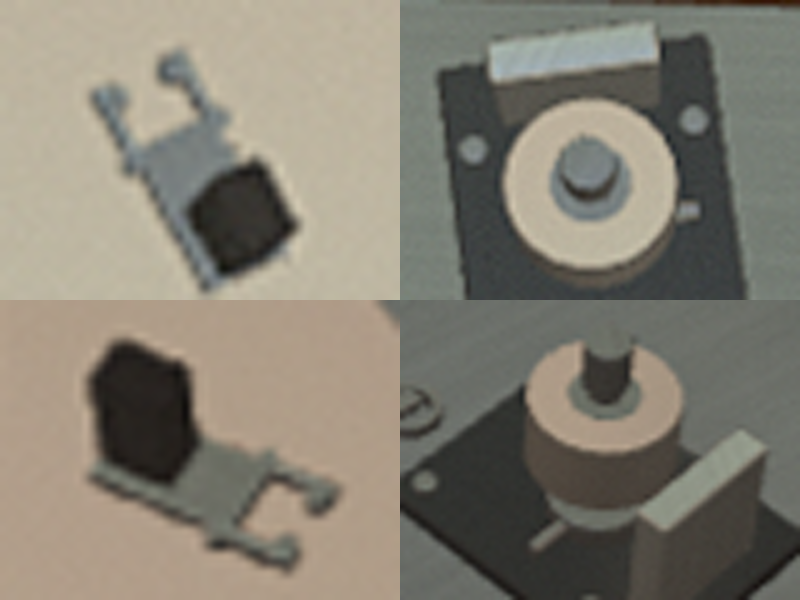

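Crop 1 shows the following in top-view pixels:
- Clip prong tips at about (401,187) and (392.6,192), and the back edge of the steel at about (405,215) to (415,209).
- Roller top centred at about (293,184.5), with the head top at about (293,180).

Depth puts the roller top at about 0.091 and the head top at about 0.1245, so the groove is roughly 6 mm above nominal.

Run:
```python
from h import *
f=lambda x,y:(380+(x+.5)*48/400-.5,180+(y+.5)*36/300-.5)
g=lambda x,y:(255+(x+.5)/5-.5,148+(y+.5)/5-.5)
t1=ray_z("top",*f(176,63),.017);t2=ray_z("top",*f(106,100),.017)
s1=ray_z("top",*f(230,120),.017);s2=ray_z("top",*f(130,172),.017)
b=ray_z("top",*f(208,290),.017); b2=ray_z("top",*f(295,245),.017)
print("tips",t1,t2,"sh",s1,s2,"back",b,b2)
print("wid",np.linalg.norm(t1-t2),np.linalg.norm(s1-s2),"len",np.linalg.norm(s2-b))
for p,q in((t2,t1),(s2,s1)):
    e=q-p; print("yaw from perp",np.arctan2(e[0],-e[1]))
e=s2-b; print("yaw side",np.arctan2(e[1],e[0]))
e=(t1+t2)/2-(b+b2)/2; print("yaw mid",np.arctan2(e[1],e[0]),np.linalg.norm(e))
d=np.load("top0.npy");P=cloud("top",d);K=P[175:218,385:425].reshape(-1,3)
K=K[(K[:,2]>.046)&(K[:,2]<.065)]; r=cv2.minAreaRect((K[:,:2]*1000).astype(np.float32)); print("block",r,K.mean(0),len(K))
# roller/head
print("rollerc",ray_z("top",*g(590.5,183),.091),"r",ray_z("top",*g(503,183),.091)-ray_z("top",*g(678,183),.091))
print("head",ray_z("top",*g(590,159),.1245))
bd=P[165:175,440:500].reshape(-1,3); print("board z",np.median(bd[:,2]), "table",np.median(P[320:360,320:500,2]))
D=np.load("scene0.npy");S=cloud("scene",D)
h=S[235:300,325:410].reshape(-1,3)
for lo,hi in((.085,.098),(.119,.132)):
    k=h[(h[:,2]>lo)&(h[:,2]<hi)&(np.hypot(h[:,0]-.607,h[:,1]-.069)<.045)]; print("scene",len(k),np.median(k,0),(k.max(0)+k.min(0))/2,np.ptp(k,0))
k=S[300:345,245:300].reshape(-1,3);k=k[(k[:,2]>.047)&(k[:,2]<.065)];print("scene block",cv2.minAreaRect((k[:,:2]*1000).astype(np.float32)),k.mean(0))
```

```text
tips [ 0.62619266 -0.16051651  0.017     ] [ 0.61584975 -0.14235123  0.017     ] sh [ 0.61147526 -0.17450266  0.017     ] [ 0.59700232 -0.14858565  0.017     ] back [ 0.56660318 -0.16869299  0.017     ] [ 0.57900965 -0.19118445  0.017     ]
wid 0.02090342643472576 0.02968429087261365 len 0.036447395531768186
yaw from perp 0.5175992069467662
yaw from perp 0.5092954342870417
yaw side 0.5843782635849291
yaw mid 0.5339278396326094 0.056010645321388455
block ((581.7642211914062, -174.15469360351562), (21.21273422241211, 16.110389709472656), 30.502866744995117) [ 0.58143907 -0.17378242  0.05258336] 85
rollerc [ 0.61206455 -0.09102739  0.091     ] r [-0.00204507  0.07035777  0.        ]
head [ 0.61309688 -0.0867153   0.1245    ]
board z 0.012068028941471121 table -0.00019888516434923107
scene 507 [0.61525258 0.060902   0.09189315] [0.608581   0.06809504 0.09069314] [0.06996017 0.07031092 0.01128127]
scene 74 [0.60974705 0.0664744  0.12469776] [0.60784779 0.06808221 0.12365241] [0.0232626  0.02133177 0.00905509]
scene block ((582.85693359375, -174.84011840820312), (22.42950439453125, 17.143329620361328), 24.930889129638672) [ 0.58397356 -0.17535167  0.05309212]
```

apply_moves --pt "40 0 0 0 -0.6" --pt "40 0 0 0 -0.58" --pt "40 0.9 -0.36 0 0" --pt "40 0.9 -0.36 0 0" --pt "40 0.9 -0.36 0 0" --pt "40 0.9 -0.36 0 0" --pt "40 0.9 -0.36 0 0" --pt "40 0.9 -0.36 0 0" --pt "40 0.9 -0.36 0 0" --pt "40 0.9 -0.36 0 0" --pt "40 0.9 -0.36 0 0" --pt "40 0.9 -0.36 0 0"

```text
time: 1.1
tcp_pos: [0.4958, -0.2884, 0.2411]
orientation: [-3.141, 0.0, 0.531]
contact_force: [0.3, 0.5, 0.0]
gripper_width: 0.459
finger_force: 0.0
```

```bash
cat >> h.py <<'E'
def to(x,y,z,yaw):
    s=observe(); p=np.array(s["tcp_pos"]); o=np.array(s["orientation"]); c,n=np.cos(o[2]),np.sin(o[2]); d=np.array([x,y,z])-p
    print("t",round(s["time"],2),"p",p.round(4),"o",o.round(4),"units",(np.array([d[0]*c+d[1]*n,d[0]*n-d[1]*c,-d[2]])/.04).round(3),"turn",round(np.degrees(o[2]-yaw)/6,3),"F",np.round(s["contact_force"],2),"w",round(float(s["gripper_width"])*87,1),"ff",s["finger_force"])
E
python3 -c "
from h import *
to(.582,-.1744,.041,.532)"
```

```text
t 1.1 p [ 0.4958 -0.2884  0.2411] o [-3.1413e+00  2.0000e-04  5.3120e-01] units [ 3.301 -1.365  5.002] turn -0.008 F [0.35 0.48 0.  ] w 40.0 ff 0.0
```

apply_moves --pt "40 0.825 -0.34 0 0" --pt "40 0.825 -0.34 0 0" --pt "40 0.825 -0.34 0 0" --pt "40 0.825 -0.34 0 0" --pt "40 0 0 0.9 0" --pt "40 0 0 0.9 0" --pt "40 0 0 0.9 0" --pt "40 0 0 0.5 0" --pt "40 0 0 0 0" --pt "40 0 0 0 0"

```text
time: 1.93
tcp_pos: [0.5807, -0.1761, 0.1125]
orientation: [-3.14, 0.002, 0.531]
contact_force: [0.2, -0.6, -0.0]
gripper_width: 0.462
finger_force: 0.0
```

```bash
python3 -c "
from h import *
to(.582,-.1744,.041,.532)
p,d=read_camera('top'); q,_=read_camera('scene')
c=lambda i,x,y:cv2.resize(i[y:y+75,x:x+100],(400,300),interpolation=cv2.INTER_CUBIC)
cv2.imwrite('pics/g1.png',np.hstack([c(p,355,165),c(q,225,275)]))"
```

```text
t 1.93 p [ 0.5807 -0.1761  0.1125] o [-3.1396e+00  1.6000e-03  5.3140e-01] units [ 0.05  -0.021  1.789] turn -0.006 F [ 0.22 -0.63 -0.04] w 40.2 ff 0.0
```

View pics/g1.png

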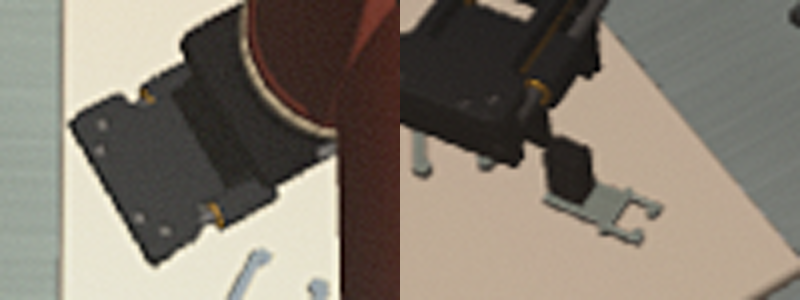

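The gripper sits above the clip's block with nothing in the way. Next I descend and grip.

apply_moves --pt "40 0.05 -0.02 0.6 0" --pt "40 0 0 0.6 0" --pt "40 0 0 0.4 0" --pt "40 0 0 0.15 0" --pt "40 0 0 0 0" --pt "10 0 0 0 0" --pt "10 0 0 0 0" --pt "10 0 0 0 0" --pt "10 0 0 0 0" --pt "10 0 0 0 0" --pt "10 0 0 0 0" --force 40

```text
time: 2.95
tcp_pos: [0.5831, -0.1748, 0.0441]
orientation: [3.141, -0.001, 0.531]
contact_force: [-0.8, 0.4, 5.5]
gripper_width: 0.181
finger_force: 40.0
```

```bash
python3 -c "
from h import *
to(.582,-.1744,.041,.532)"
```

```text
t 2.95 p [ 0.5831 -0.1748  0.0441] o [ 3.1408e+00 -7.0000e-04  5.3130e-01] units [-0.02  -0.022  0.076] turn -0.006 F [-0.85  0.38  5.45] w 15.7 ff 40.0011620298028
```

apply_moves --pt "10 0 0 -0.3 0" --pt "10 0 0 -0.7 0" --pt "10 0 0 -0.9 0" --pt "10 0 0 -0.9 0" --pt "10 0 0 -0.2 0" --pt "10 0.25 -0.6 0 0" --pt "10 0.25 -0.8 0 0" --pt "10 0.26 -0.9 0 0" --pt "10 0.26 -0.9 0 0" --pt "10 0.26 -0.8 0 0" --pt "10 0.26 -0.6 0 0" --pt "10 0 -0.33 0 0"

```text
time: 3.95
tcp_pos: [0.5354, 0.0311, 0.1639]
orientation: [-3.141, -0.001, 0.536]
contact_force: [0.4, 0.2, 0.2]
gripper_width: 0.181
finger_force: 40.0
```

apply_moves --pt "10 0 0 0 0" --pt "10 0 0 0 0" --pt "10 0 0 0 0"

```text
time: 4.2
tcp_pos: [0.5361, 0.0249, 0.1634]
orientation: [3.141, 0.0, 0.53]
contact_force: [0.4, -0.2, -1.5]
gripper_width: 0.182
finger_force: 40.0
```

```bash
python3 -c "
from h import *
to(.5364,.0264,.130,.532)
q,d=read_camera('scene');np.save('s2.npy',d);cv2.imwrite('pics/s2f.png',q)
c=lambda i,x,y:cv2.resize(i[y:y+90,x:x+120],(800,600),interpolation=cv2.INTER_CUBIC)
cv2.imwrite('pics/s2.png',c(q,300,200))"
```

```text
t 4.2 p [0.5361 0.0249 0.1634] o [3.1409e+00 3.0000e-04 5.2960e-01] units [ 0.025 -0.029  0.834] turn -0.023 F [ 0.43 -0.17 -1.53] w 15.8 ff 39.999607829377055
```

View pics/s2.png

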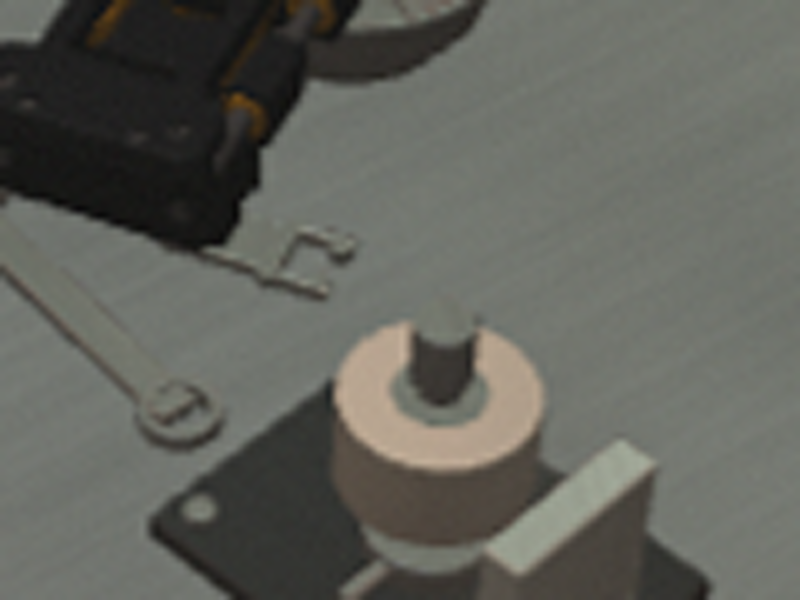

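Tips are at crop (343,246) and (324,290). The roller-top ellipse is centred at about (440,394), and the head top at about (445,320).

Run:
```python
from h import *
f=lambda x,y:(300+(x+.5)*.15-.5,200+(y+.5)*.15-.5)
a=ray_z("scene",*f(343,246),.1364);b=ray_z("scene",*f(324,290),.1364)
m=(a+b)/2;print("tips",a,b,np.linalg.norm(a-b),"mid",m)
x=np.array([np.cos(.53),np.sin(.53)]);y=np.array([-x[1],x[0]])
p=np.array([.5361,.0249]); print("mid in tcp (exp .046,0)",(m[:2]-p)@x,(m[:2]-p)@y)
for c in(ray_z("scene",*f(440,394),.091),ray_z("scene",*f(445,320),.1245)):print("axle",c,"from tcp",(c[:2]-p)@x,(c[:2]-p)@y)
print("roller w",ray_z("scene",*f(334,394),.091)-ray_z("scene",*f(546,394),.091))
# circle-fit edges of roller top & head from depth, both views
for n,fn in(("top","top0.npy"),("scene","scene0.npy")):
    P=cloud(n,np.load(fn)).reshape(-1,3)
    for lo,hi,r in((.088,.094,.04),(.121,.128,.02)):
        k=P[(P[:,2]>lo)&(P[:,2]<hi)&(np.hypot(P[:,0]-.608,P[:,1]-.0685)<r)]
        print(n,lo,cv2.minEnclosingCircle((k[:,:2]*1000).astype(np.float32)),np.median(k[:,2]))
P=cloud("scene",np.load("s2.npy")).reshape(-1,3)
k=P[(abs(P[:,2]-.1364)<.006)&(np.hypot(*(P[:,:2]-p-.04*x).T)<.03)]; q=(k[:,:2]-p)
print(len(k),np.median(k[:,2]),"x",(q@x).min(),(q@x).max(),"y",(q@y).min(),(q@y).max())
```

```text
tips [0.56983208 0.05608337 0.1364    ] [0.58254862 0.0386623  0.1364    ] 0.021568587341874376 mid [0.57619035 0.04737284 0.1364    ]
mid in tcp (exp .046,0) 0.04595100733077829 -0.0008772854227816055
axle [0.60844841 0.06909196 0.091     ] from tcp 0.0847632323056856 0.0015545980854184472
axle [0.60709873 0.06991827 0.1245    ] from tcp 0.0840164456522898 0.002949858807653215
roller w [-0.04080067 -0.05748617  0.        ]
top 0.088 ((608.1932983398438, 68.81414031982422), 34.98992156982422) 0.09094818696354613
top 0.121 ((608.1494750976562, 68.96725463867188), 10.7254638671875) 0.12436422341555001
scene 0.088 ((609.3551025390625, 69.1761474609375), 36.6996955871582) 0.09177560846624785
scene 0.121 ((608.2505493164062, 66.41893768310547), 12.391823768615723) 0.12490637838688246
127 0.13697586544553952 x 0.010647131407776402 0.04750015165574128 y -0.015671870927878532 0.014741178241162393
```

apply_moves --pt "10 0.25 -0.035 0 -0.02" --pt "10 0.2 0 0 0" --pt "10 0 0 0.3 0" --pt "10 0 0 0.3 0" --pt "10 0 0 0.2 0" --pt "10 0 0 0 0" --pt "10 0 0 0 0" --pt "10 0 0 0 0" --pt "10 0 0 0 0"

```text
time: 5.0
tcp_pos: [0.551, 0.0369, 0.1317]
orientation: [3.141, -0.001, 0.533]
contact_force: [-0.2, -1.0, -0.2]
gripper_width: 0.181
finger_force: 40.0
```

```bash
python3 -c "
from h import *
to(.5513,.0355,.123,.532)"
```

```text
t 5.0 p [0.551  0.0369 0.1317] o [ 3.1412e+00 -7.0000e-04  5.3330e-01] units [-0.011  0.035  0.218] turn 0.012 F [-0.24 -0.96 -0.22] w 15.8 ff 39.99972210265696
```

apply_moves --pt "10 0 0 0 0" --pt "10 0 0 0 0" --pt "10 0 0 0 0" --pt "10 0 0 0 0"

```text
time: 5.33
tcp_pos: [0.5508, 0.0369, 0.1315]
orientation: [3.141, -0.0, 0.533]
contact_force: [-0.6, -0.4, -0.8]
gripper_width: 0.182
finger_force: 40.0
```

apply_moves --pt "10 0 0 0 0"

```text
time: 5.42
tcp_pos: [0.5508, 0.0369, 0.1314]
orientation: [3.142, -0.0, 0.533]
contact_force: [-0.4, 0.6, 0.3]
gripper_width: 0.176
finger_force: 40.0
```

apply_moves --pt "10 0 0 0 0"

```text
time: 5.5
tcp_pos: [0.5507, 0.0369, 0.1313]
orientation: [3.142, -0.0, 0.533]
contact_force: [-0.2, -0.5, -0.6]
gripper_width: 0.182
finger_force: 40.0
```

```bash
python3 -c "
from h import *
to(.5513,.0355,.123,.532)
q,d=read_camera('scene')
c=lambda i,x,y:cv2.resize(i[y:y+60,x:x+80],(800,600),interpolation=cv2.INTER_CUBIC)
cv2.imwrite('pics/s3.png',c(q,325,215))
to(.5513,.0355,.123,.532)"
```

```text
t 5.5 p [0.5507 0.0369 0.1313] o [ 3.1416e+00 -1.0000e-04  5.3340e-01] units [-0.006  0.038  0.208] turn 0.014 F [-0.17 -0.45 -0.63] w 15.8 ff 39.99964923597872
t 5.55 p [0.5507 0.0369 0.1313] o [ 3.1416 -0.      0.5334] units [-0.006  0.038  0.208] turn 0.013 F [ 0.29  0.34 -0.53] w 15.6 ff 39.999737525358796
```

View pics/s3.png

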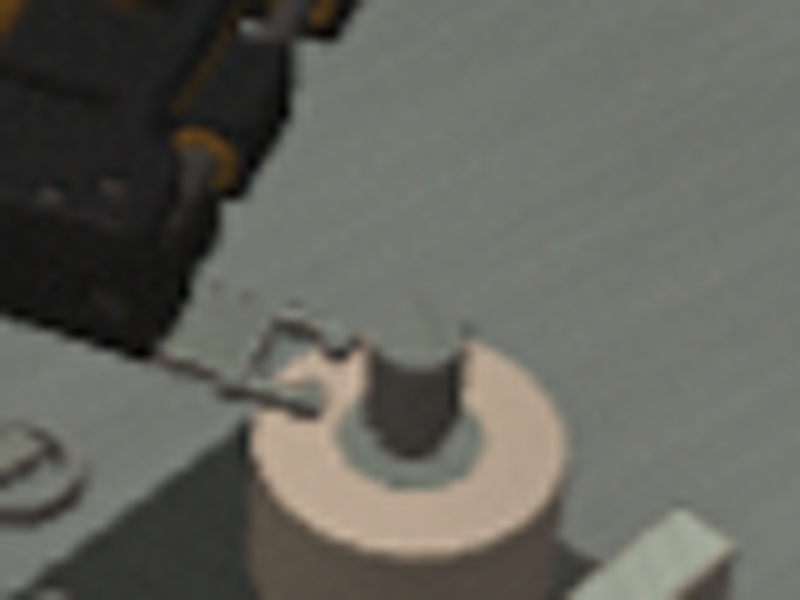

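The tips are at crop (307,398) and (342,345), the roller-top centre is at about (409,441), and nothing is touching yet.

Run:
```python
from h import *
f=lambda x,y:(325+(x+.5)*.1-.5,215+(y+.5)*.1-.5)
a=ray_z("scene",*f(307,398),.1043);b=ray_z("scene",*f(342,345),.1043)
m=(a+b)/2;yaw=.5334
x=np.array([np.cos(yaw),np.sin(yaw)]);y=np.array([-x[1],x[0]]);p=np.array([.5507,.0369])
print(a,b,np.linalg.norm(a-b),"mid",m,(m[:2]-p)@x,(m[:2]-p)@y)
for c in(ray_z("scene",*f(409,441),.091),ray_z("scene",*f(417,328),.1245),np.array([.6082,.0688])):print("axle",c,"from tcp",(c[:2]-p)@x,(c[:2]-p)@y)
```

```text
[0.59445802 0.05033233 0.1043    ] [0.58603831 0.06665495 0.1043    ] 0.01836625569758623 mid [0.59024817 0.05849364 0.1043    ] 0.04503385052515664 -0.0015148969691064808
axle [0.60822841 0.06891346 0.091     ] from tcp 0.06581444349784402 -0.001684871207086411
axle [0.60646735 0.07021422 0.1245    ] from tcp 0.06495941211920053 0.0003306257667892934
axle [0.6082 0.0688] from tcp 0.06573228847100178 -0.001768121139799509
```

apply_moves --pt "10 0 0.035 0 0" --pt "10 0 0 0.05 0" --pt "10 0 0 0.05 0" --pt "10 0 0 0 0" --pt "10 0 0 0 0" --pt "10 0 0 0 0"

```text
time: 6.05
tcp_pos: [0.5514, 0.0358, 0.1272]
orientation: [-3.141, 0.0, 0.533]
contact_force: [0.3, 0.0, -0.3]
gripper_width: 0.177
finger_force: 40.0
```

apply_moves --pt "10 0 0 0.025 0" --pt "10 0 0 0.0 0"

```text
time: 6.22
tcp_pos: [0.5514, 0.0357, 0.1261]
orientation: [-3.141, 0.0, 0.533]
contact_force: [-0.5, 0.7, -0.4]
gripper_width: 0.183
finger_force: 40.0
```

apply_moves --pt "10 0 0 0.025 0" --pt "10 0 0 0.0 0"

```text
time: 6.38
tcp_pos: [0.5514, 0.0357, 0.1251]
orientation: [-3.142, 0.0, 0.533]
contact_force: [-0.2, -0.6, -0.7]
gripper_width: 0.184
finger_force: 40.0
```

apply_moves --pt "10 0 0 0.0125 0" --pt "10 0 0 0.0125 0" --pt "10 0 0 0.0 0"

```text
time: 6.63
tcp_pos: [0.5514, 0.0357, 0.1242]
orientation: [-3.141, 0.0, 0.533]
contact_force: [0.9, 0.3, -0.4]
gripper_width: 0.186
finger_force: 40.0
```

apply_moves --pt "10 0 0 0.0125 0" --pt "10 0 0 0.0 0"

```text
time: 6.8
tcp_pos: [0.5514, 0.0357, 0.1237]
orientation: [-3.141, 0.0, 0.533]
contact_force: [0.0, 0.2, -1.0]
gripper_width: 0.181
finger_force: 40.0
```

apply_moves --pt "10 0 0 0.0125 0" --pt "10 0 0 0.0 0"

```text
time: 6.97
tcp_pos: [0.5514, 0.0357, 0.1232]
orientation: [-3.142, 0.0, 0.533]
contact_force: [0.1, 0.7, -0.4]
gripper_width: 0.18
finger_force: 40.0
```

apply_moves --pt "10 0 0 0.0125 0" --pt "10 0 0 0.0 0"

```text
time: 7.13
tcp_pos: [0.5515, 0.0357, 0.123]
orientation: [3.141, -0.0, 0.533]
contact_force: [-0.5, -0.4, 0.6]
gripper_width: 0.18
finger_force: 40.0
```

apply_moves --pt "10 0 0 0.0125 0" --pt "10 0 0 0.0 0"

```text
time: 7.3
tcp_pos: [0.5517, 0.0358, 0.1228]
orientation: [3.141, -0.001, 0.533]
contact_force: [-1.6, 0.1, 3.7]
gripper_width: 0.181
finger_force: 40.0
```

apply_moves --pt "10 0 0 0.0125 0" --pt "10 0 0 0.0 0"

```text
time: 7.47
tcp_pos: [0.5518, 0.0357, 0.1227]
orientation: [3.141, -0.001, 0.533]
contact_force: [-3.1, -1.6, 7.9]
gripper_width: 0.184
finger_force: 40.0
```

apply_moves --pt "10 0 0 -0.055 0" --pt "10 0 0 0 0" --pt "10 0 0 0 0" --pt "10 0.08 0 0 0" --pt "10 0.08 0 0 0" --pt "10 0.08 0 0 0" --pt "10 0 0 0 0" --pt "10 0 0 0 0"

```text
time: 8.13
tcp_pos: [0.5598, 0.0409, 0.1238]
orientation: [-3.141, 0.0, 0.534]
contact_force: [0.4, 0.1, -1.6]
gripper_width: 0.186
finger_force: 40.0
```

apply_moves --pt "10 0.03 0 0 0" --pt "10 0.03 0 0 0" --pt "10 0 0 0 0"

```text
time: 8.38
tcp_pos: [0.5619, 0.0419, 0.124]
orientation: [-3.142, -0.0, 0.533]
contact_force: [0.5, 0.1, -0.7]
gripper_width: 0.183
finger_force: 40.0
```

apply_moves --pt "10 0.025 0 0 0" --pt "10 0.025 0 0 0" --pt "10 0 0 0 0"

```text
time: 8.63
tcp_pos: [0.5636, 0.043, 0.124]
orientation: [-3.142, -0.0, 0.533]
contact_force: [0.9, 0.5, -0.3]
gripper_width: 0.181
finger_force: 40.0
```

apply_moves --pt "10 0.025 0 0 0" --pt "10 0 0 0 0"

```text
time: 8.8
tcp_pos: [0.5642, 0.0433, 0.1239]
orientation: [-3.141, 0.001, 0.533]
contact_force: [-0.4, -0.7, -0.1]
gripper_width: 0.181
finger_force: 40.0
```

apply_moves --pt "10 0.025 0 0 0" --pt "10 0 0 0 0"

```text
time: 8.97
tcp_pos: [0.5646, 0.0435, 0.1236]
orientation: [-3.141, 0.002, 0.533]
contact_force: [-3.0, -1.4, -1.5]
gripper_width: 0.183
finger_force: 40.0
```

apply_moves --pt "10 0.025 0 0 0" --pt "10 0 0 0 0"

```text
time: 9.13
tcp_pos: [0.5652, 0.0438, 0.1234]
orientation: [-3.141, 0.002, 0.533]
contact_force: [-4.4, -2.1, -1.0]
gripper_width: 0.178
finger_force: 40.0
```

apply_moves --pt "10 0.025 0 0 0" --pt "10 0 0 0 0"

```text
time: 9.3
tcp_pos: [0.5657, 0.0442, 0.1233]
orientation: [-3.141, 0.003, 0.533]
contact_force: [-4.9, -2.6, -0.1]
gripper_width: 0.178
finger_force: 40.0
```

apply_moves --pt "10 0.025 0 0 0" --pt "10 0 0 0 0"

```text
time: 9.47
tcp_pos: [0.5663, 0.0444, 0.1233]
orientation: [-3.141, 0.004, 0.533]
contact_force: [-7.3, -3.9, 0.9]
gripper_width: 0.184
finger_force: 40.0
```

apply_moves --pt "10 0.025 0 0 0" --pt "10 0 0 0 0"

```text
time: 9.63
tcp_pos: [0.5672, 0.045, 0.1233]
orientation: [-3.141, 0.004, 0.533]
contact_force: [-6.1, -3.3, -0.9]
gripper_width: 0.18
finger_force: 40.0
```

apply_moves --pt "10 0.025 0 0 0" --pt "10 0 0 0 0"

```text
time: 9.8
tcp_pos: [0.5684, 0.0456, 0.1234]
orientation: [-3.141, 0.003, 0.533]
contact_force: [-4.7, -1.6, -1.4]
gripper_width: 0.18
finger_force: 40.0
```

apply_moves --pt "10 0.025 0 0 0" --pt "10 0 0 0 0"

```text
time: 9.97
tcp_pos: [0.5696, 0.0464, 0.1234]
orientation: [-3.141, 0.002, 0.533]
contact_force: [-3.1, -2.2, -3.5]
gripper_width: 0.182
finger_force: 40.0
```

apply_moves --pt "10 0.025 0 0 0" --pt "10 0 0 0 0"

```text
time: 10.13
tcp_pos: [0.5715, 0.0476, 0.1239]
orientation: [-3.141, -0.001, 0.534]
contact_force: [-1.5, -0.3, -0.7]
gripper_width: 0.183
finger_force: 40.0
```

apply_moves --pt "10 0.025 0 0 0" --pt "10 0 0 0 0"

```text
time: 10.3
tcp_pos: [0.5732, 0.0487, 0.1245]
orientation: [3.141, -0.003, 0.534]
contact_force: [2.0, 0.2, -1.7]
gripper_width: 0.177
finger_force: 40.0
```

apply_moves --pt "10 0.02 0 0 0" --pt "10 0 0 0 0"

```text
time: 10.47
tcp_pos: [0.5738, 0.049, 0.1245]
orientation: [3.141, -0.002, 0.534]
contact_force: [3.5, 1.3, -2.4]
gripper_width: 0.183
finger_force: 40.0
```

apply_moves --pt "10 0.02 0 0 0" --pt "10 0 0 0 0"

```text
time: 10.63
tcp_pos: [0.5741, 0.0491, 0.1243]
orientation: [3.141, -0.001, 0.534]
contact_force: [2.6, 1.5, -0.4]
gripper_width: 0.18
finger_force: 40.0
```

apply_moves --pt "10 0.02 0 0 0" --pt "10 0 0 0 0"

```text
time: 10.8
tcp_pos: [0.5744, 0.0494, 0.1241]
orientation: [3.142, -0.001, 0.534]
contact_force: [2.6, 1.3, -1.9]
gripper_width: 0.179
finger_force: 40.0
```

apply_moves --pt "10 0.02 0 0 0" --pt "10 0 0 0 0"

```text
time: 10.97
tcp_pos: [0.5749, 0.0496, 0.124]
orientation: [-3.142, -0.0, 0.533]
contact_force: [1.4, 1.2, -0.7]
gripper_width: 0.176
finger_force: 40.0
```

apply_moves --pt "10 0.02 0 0 0" --pt "10 0 0 0 0"

```text
time: 11.13
tcp_pos: [0.5754, 0.05, 0.1238]
orientation: [-3.141, 0.0, 0.533]
contact_force: [1.4, 0.6, -0.5]
gripper_width: 0.181
finger_force: 40.0
```

apply_moves --pt "10 0.02 0 0 0" --pt "10 0 0 0 0"

```text
time: 11.3
tcp_pos: [0.576, 0.0502, 0.1238]
orientation: [-3.141, 0.001, 0.533]
contact_force: [0.1, -0.5, -1.0]
gripper_width: 0.179
finger_force: 40.0
```

apply_moves --pt "10 0.015 0 0 0" --pt "10 0 0 0 0"

```text
time: 11.47
tcp_pos: [0.5762, 0.0503, 0.1237]
orientation: [-3.141, 0.001, 0.533]
contact_force: [-3.1, -1.1, 0.2]
gripper_width: 0.181
finger_force: 40.0
```

apply_moves --pt "10 0.015 0 0 0" --pt "10 0 0 0 0"

```text
time: 11.63
tcp_pos: [0.5764, 0.0504, 0.1237]
orientation: [-3.141, 0.002, 0.533]
contact_force: [-5.1, -1.4, 2.3]
gripper_width: 0.178
finger_force: 40.0
```

apply_moves --pt "10 0.01 0 0 0" --pt "10 0 0 0 0"

```text
time: 11.8
tcp_pos: [0.5765, 0.0504, 0.1236]
orientation: [-3.141, 0.003, 0.533]
contact_force: [-6.0, -2.8, 2.3]
gripper_width: 0.178
finger_force: 40.0
```

apply_moves --pt "10 -0.035 0 0.015 0" --pt "10 0 0 0 0" --pt "10 0 0 0 0" --pt "20 0 0 0 0" --pt "30 0 0 0 0" --pt "36 0 0 0 0" --pt "36 0 0 0 0" --pt "36 0 0 0 0" --force 10

```text
time: 12.47
tcp_pos: [0.5766, 0.0506, 0.1235]
orientation: [3.142, -0.0, 0.534]
contact_force: [-0.4, -0.3, 0.8]
gripper_width: 0.393
finger_force: 0.0
```

apply_moves --pt "36 0 0 -0.2 0" --pt "36 0 0 -0.5 0" --pt "36 0 0 -0.8 0" --pt "36 0 0 -0.8 0" --pt "36 -0.8 0 0 0" --pt "36 -0.8 0 0 0" --pt "36 -0.8 0 0 0" --pt "36 -0.8 0 0 0" --pt "36 0 0 0 0" --pt "36 0 0 0 0"

```text
time: 13.3
tcp_pos: [0.4656, -0.0156, 0.2164]
orientation: [3.14, -0.001, 0.531]
contact_force: [-0.3, 0.2, 0.4]
gripper_width: 0.415
finger_force: 0.0
```

Run:
```python
from h import *
q,d=read_camera('scene');p,e=read_camera('top')
r=cv2.resize
cv2.imwrite('pics/f.png',np.hstack([r(q[225:285,325:405],(400,300),interpolation=2),r(p[155:215,260:340],(400,300),interpolation=2)]))
to(.5,0,.2,.53)
A=[]
for n,D in(("scene",d),("top",e)):
    P=cloud(n,D).reshape(-1,3);k=P[(P[:,2]>.118)&(P[:,2]<.14)&(np.hypot(P[:,0]-.5754,P[:,1]-.0496)<.018)]
    if len(k)>5: print(n,len(k),cv2.minAreaRect((k[:,:2]*1000).astype(np.float32)),np.median(k[:,2]))
```

```text
t 13.4 p [ 0.4669 -0.0142  0.2162] o [ 3.1409e+00 -1.4000e-03  5.3380e-01] units [0.892 0.116 0.404] turn 0.036 F [0.57 0.24 0.1 ] w 35.7 ff 0.0
scene 100 ((575.6928100585938, 47.94932174682617), (22.8360538482666, 16.06299591064453), 29.876155853271484) 0.13077471694676693
top 88 ((574.9008178710938, 52.85857391357422), (23.936742782592773, 15.363790512084961), 1.7769246101379395) 0.13123201969705384
```

View pics/f.png

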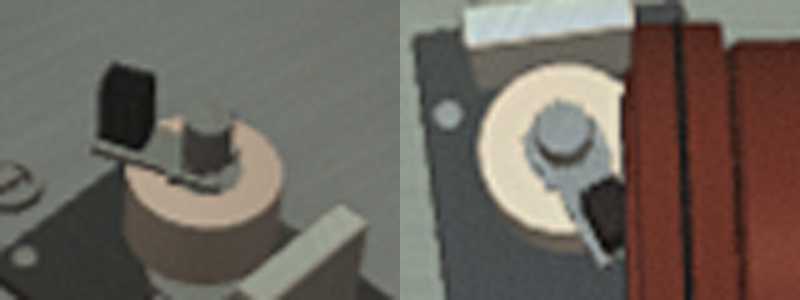

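The pictures show the clip level in the groove, with its fork around the neck. The block top is at about 0.131, as expected, and the block is 38.6 mm from the axle against 38 nominal. The gripper is clear.

```bash
python3 -c "
from h import *
print(job_done())"
```

```text
the job is handed in; nothing more can be done
None
```

The small clip is snapped home in the axle's groove and let go, the arm is clear and nothing else was handled; the job is handed in, but no verdict came back.

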